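Feed a lying drink can along the guard into the can loader

TASK

Roll the drink can that lies on its side up flush against the low steel guard, then push it lengthwise along the guard, kept against the guard all the way and never lifted, until you feel it press into the sprung feed plate at the guard's left end, and leave it lying there, flush with the guard and resting against the plate. Push gently: the can dents and the feed plate is delicate, so stop as soon as the spring is clearly pushing back. Leave everything else on the counter where it is.

Things in the scene. Friction and masses are not known exactly. Their poses are not given: they have to be found in the camera images.
- can: The only drink can lying on its side: aluminium, green sleeve, flat ends, 66 mm diameter, 115 mm long, 0.2 to 0.42 kg; rolls freely. Origin at its centre, 33 mm above the counter; x axis = its long axis (either way along the guard, within 0.3 rad), other axes turn as it rolls. Starts 15 to 75 mm clear of the guard. Sliding it lengthwise takes 1 to 7 N. Dents if a finger pushes over 22 N.
- loader: Fixed steel guard, 560 mm long, 45 high, 12 thick, with a grey feed head (95 x 90, 85 mm high) at its left end. Origin on the counter at the foot of the guard's smooth face. y axis: along the guard towards the head; x axis: through the guard, away from the robot. Smooth face is x = 0; a flush can's centre is at x = -33 mm. The guard spans y = -290 to +270; the head spans x = -95 to 0, y = +180 to +270.
- feed_head: The fixed guide of the feed plunger, on a flush can's axis (loader x -33, y +180 mm, 33 mm above the counter). From it a round rod with a square grey plate (52 x 52 x 8 mm) stands out towards the can (loader -y). How far differs each time and is not measured: the plate's face waits anywhere from loader y = +67 to +147 mm and must be felt for (or seen). Frame as the loader's.
- upright_can0: Bystander: drink can standing upright behind the guard, 66 mm diameter, 115 mm tall; origin under its centre.
- upright_can1: Bystander: as upright_can0.
- upright_can2: Bystander: as upright_can0.
- jar: Bystander: closed jar, 72 mm diameter, 100 mm tall; origin under its centre.
- tape: Bystander: cardboard ring lying flat, 90 mm across, 24 mm high; origin under its centre.
- cup: Bystander: white mug, 76 mm across, 85 mm tall; origin under its centre.
- calculator: Bystander: flat black desk calculator, 100 x 150 x 18 mm; origin under its centre.
- plate_axis (a point): Where the plate's face stands when the rod is fully in (loader x -33, y +147 mm, height 33 mm); a fixed point, it does not follow the plate. The rod holds still; the plate gives on a spring of 2 N per mm for 5 mm, then meets a hard stop; over 15 N damages it. Once let go, the can may be pushed back a few mm but stays in touch if it had pressed the plate with 3 N or more.

How it is judged (in metres and radians):
On the way, in this order (a step that is already met when the one before it is completed fails the run):
1. the can lies flush against the guard, still short of the feed plate (x of can in the frame of loader above -0.038 m and angle between the x axis of can and the y axis of loader, either way round below 0.08 rad and y of can in the frame of loader below -0.05 m), for 0.2 s.
2. the can, along the guard, presses on the feed plate with 1.5 N or more (x of can in the frame of loader above -0.04 m and contact force between can and feed_head above 1.5 N), for 0.15 s.
At the end, for the whole second after the job is handed in: The can lies on the counter at rest, within 5 mm of flush with the guard and parallel to it within 0.08 rad, and its end still rests against the feed plate (contact force over 0.2 N) (x of can in the frame of loader above -0.038 m and angle between the x axis of can and the y axis of loader, either way round below 0.08 rad and contact force between can and feed_head above 0.2 N and height (world z) of can below 0.037 m and linear speed of can below 0.01 m/s); the robot touches nothing.
It fails at once if the feed plate is pressed with more than 15 N, or struck by the gripper (contact force between can and feed_head above 15 N or contact force between the arm and feed_head above 3 N).
It fails at once if a finger pushes the can with more than 22 N (contact force between the fingers and can above 22 N).
It fails at once if the can is lifted off the counter (height (world z) of can above 0.043 m).
It fails at once if the can strays from the guard by more than 12 mm on its way along it (y of can in the frame of loader above -0.075 m and x of can in the frame of loader below -0.045 m).
It fails at once if a bystander is moved by more than 20 mm (distance of any of upright_can0, upright_can1, upright_can2, jar, tape, cup, calculator from where it was at the start of the episode above 0.02 m).
It also fails if it takes over 56 s, if anything falls off the work surface, if the arm or the gripper's body presses on something with over 40 N, if the wrist force passes 120 N, or if a joint passes its speed limit or range.

ROBOT

A 6-joint arm with a two-finger parallel gripper is mounted at the origin on the work surface. World frame = base frame: x ahead of the robot, y to its left, z up, the work surface at z = 0. Lengths are in mm, angles in rad, forces in N, time in s.
With the tool pointing down it reaches from about 250 to 800 mm from the base axis. Payload 8.5 kg.
Tool frame: the origin (TCP) lies midway between the tips of the shut fingers; the grasp point (between the pads) lies 19 mm behind it; z points along the fingers, y is the direction in which the jaws open and shut (so a half turn about z gives the same grasp; the last joint's range is limited). The gripper opens to 85 mm and grips with 20 to 120 N. Pads are 22 mm wide; open, the fingers measure 114 mm over their backs; the gripper's body (76 mm by 85 mm) begins 54 mm behind the grasp point. The pads swing forward as they close: fully open they stand 13 mm farther back than shut.
Start: joints at [1.34, 0.238, -0.013, 1.319, 0, 1.571], TCP at [120.085, 511.036, 231.276] pointing down, gripper open.
Joint ranges: [-2.66, 2.66], [-1.03, 1.9], [-1.14, 1.46], [-1.82, 2.27], [-1.45, 1.34], [-3.14, 3.14]. Speed limits (rad/s): [2.22, 2.22, 2.79, 3.14, 3.14, 3.14].

INTERFACE

Orientations are given as [roll, pitch, yaw] about the fixed x, y, z axes, in that order (R = Rz(yaw) Ry(pitch) Rx(roll)).
In Python, from cell import observe, read_camera, ticket gives the robot as it stands.
- The arm moves only by the shell command python3 -m crank 'ROWS' [OPENING] [FORCE]. ROWS is JSON, a list of rows, each an object of numbers: "x", "y", "z": the shift along the tool's x, y, z in units of 500 mm (1.0 is 500 mm); "wx", "wy", "wz": the turn, a rotation vector about the tool's x, y, z in units of 360 degrees (1.0 is 360 degrees). A call has 1 to 5 rows; each row is the pose to reach, as a shift and turn from the pose commanded when the call began, along the tool's axes at that moment, turning the shorter way round; what a row does not reach only later rows make up. A row lasts 1/8 s, in which the tool goes at most 62.5 mm and 10.7 degrees, less where a joint would pass 70% of its speed; a pose out of reach is approached as far as the arm can. A call with a number of a shift or a turn outside -1 to 1 is refused whole. A call with a gripper value outside its range is refused whole. OPENING is the finger opening in mm, from 0 to 85.4, set as the call begins (- or left out, the last holds). The fingers move at their own pace and stop on an object; FORCE is the grip in N (left out, the last holds). Time passes only in rows, so rows that repeat a pose let the fingers close. It gives the time, the measured TCP pose, the force and the opening at its end, in the units of the state.
- observe(): the state, without advancing time (a new reading comes with each control period).
- read_camera(name): name is "side" or "top"; returns a dict with "pixels" (400x640x3 uint8, red, green, blue), "range_z" (400x640 float32, mm along the optical axis (not along the pixel's ray), 0 where there is no reading), "fx", "fy", "cx", "cy" (pixels), "position" and "orientation" of the camera in the world. Camera axes: x right, y up, looking along -z (the intrinsics and any distortion apply to the point x, -y, -z); pixel columns grow to the right and rows downward; lengths in mm; the calibration is good to about 2 mm. A picture is of the moment at which its call begins.
- ticket.finish_job(): hands the job in, once; it reports no verdict.
The state is a dict: "time": time; "joint_positions": joint angles; "qd": joint speeds; "joint_efforts": joint torques, N m; "tool_pos": TCP position; "eef_rot": TCP orientation; "ft_force": force on the tool from outside, world axes, zero at the start; "moment": the same for the moment, N m; "opening": finger opening in mm.
Only numpy, scipy, OpenCV 4.12 (cv2) and the standard library are available. Lean on these libraries where they do the work, as an engineer would, in place of code of your own. Each camera call takes 0.05 s, during which the arm holds its last target. There are 200 camera calls.

## Working session

There is one attempt and no reset: what is moved stays moved. The work goes in short steps, Python scripts to look and compute and a shell command to move; the robot and the scene stay as the last step left them, time stands still between calls to the robot, and variables do not carry over. Pictures are saved under pics/ and viewed, on a budget of 10 in all, crops included, one or two more only if the job needs it, and the job is handed in when it is done.

```bash
ls; mkdir -p pics; cat > h.py <<'E'
import numpy as np, cv2
from scipy.spatial.transform import Rotation as R
from cell import observe, read_camera, ticket
def rot(o): 
    o=np.array(o,float)
    return R.from_euler('xyz',o).as_matrix() if o.size==3 else (R.from_quat(o).as_matrix() if o.size==4 else o.reshape(3,3))
def cloud(c):
    v,u=np.mgrid[:400,:640]; d=c['range_z']
    p=np.stack([(u-c['cx'])/c['fx']*d,-(v-c['cy'])/c['fy']*d,-d],-1)
    return p@rot(c['orientation']).T+np.array(c['position'])
def save(c,n): cv2.imwrite('pics/'+n,c['pixels'][...,::-1])
E
python3 - <<'E'
from h import *
for n in('top','side'):
    c=read_camera(n); save(c,n+'1.png'); np.save(n+'.npy',cloud(c)); np.save(n+'px.npy',c['pixels'])
    print({k:v for k,v in c.items() if k not in('pixels','range_z')})
print(observe())
E
```

```text
pics
{'fx': 389.1580560282832, 'fy': 389.1580560282832, 'cx': 317.16078045640836, 'cy': 196.19072746436214, 'position': array([ 369.8240432 ,    7.03938224, 1265.2505238 ]), 'orientation': array([ 0.15096293,  0.01908907, -1.58502148])}
{'fx': 394.09760149487244, 'fy': 394.09760149487244, 'cx': 316.12543672183114, 'cy': 200.95984207116695, 'position': array([   -4.64420743, -1070.56752994,   740.3746473 ]), 'orientation': array([ 1.06822432, -0.00597701, -0.46036654])}
{'time': 0.1, 'joint_positions': array([ 1.34000313e+00,  2.38706754e-01, -1.41792205e-02,  1.31922623e+00,
        1.45763704e-05,  1.57081286e+00]), 'qd': array([ 0.00075114, -0.001085  ,  0.00290514, -0.00056619, -0.00071247,
        0.00196994]), 'joint_efforts': array([ 1.24253938e-04, -5.39723718e+01,  3.46998167e+01,  1.33795571e-02,
        1.30449412e-04, -6.10283834e-06]), 'tool_pos': array([119.99978837, 510.69996428, 230.74568217]), 'eef_rot': array([-3.14027677e+00, -1.45545998e-05,  2.91078290e+00]), 'ft_force': array([-1.03452299,  0.17163904,  0.18994364]), 'moment': array([0.0119589 , 0.03523344, 0.02852851]), 'opening': 85.70584992425127}
```

View pics/top1.png

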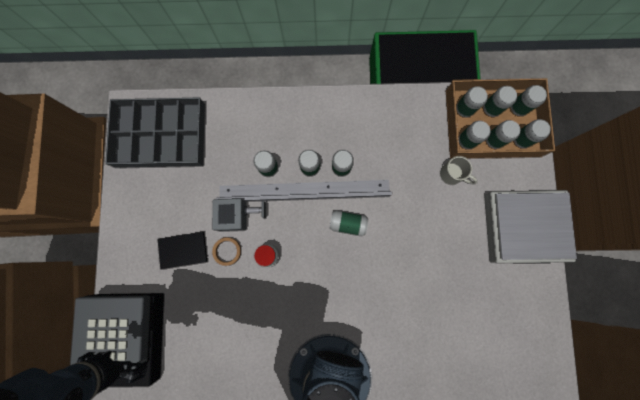

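View pics/side1.png

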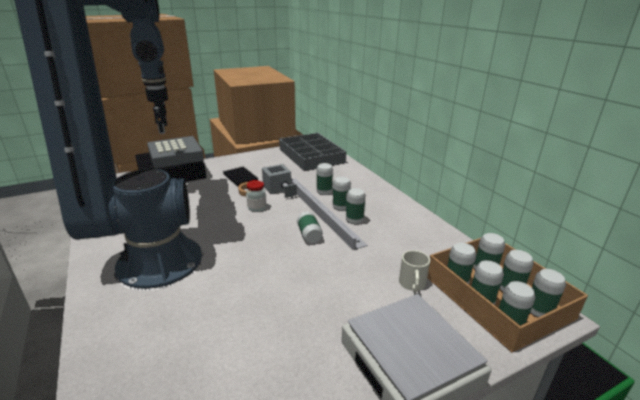

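The top view shows the can at about px (349,222), the guard from (222,192) to (390,187), the head at (228,213), the plate near (264,209) and the jar at (265,255). The side view agrees. Next I measure the guard line and the can.

```bash
python3 - <<'E'
from h import *
P=np.load('top.npy'); I=np.load('toppx.npy'); 
v,u=np.mgrid[:400,:640]
print('counter z',np.median(P[260:330,430:470,2]))
# guard top
z=P[...,2]; m=(z>38)&(z<52)&(u>215)&(u<395)&(v>175)&(v<202)
q=P[m]; print(m.sum(), q[:,2].mean())
c,(w,h),a=cv2.minAreaRect(q[:,:2].astype(np.float32)); print('guard rect',c,w,h,a); 
d=cv2.fitLine(q[:,:2].astype(np.float32),cv2.DIST_HUBER,0,.01,.01).ravel(); d[:2]*=np.sign(d[1])
yv=d[:2]; xv=np.array([yv[1],-yv[0]])
s=(q[:,:2]-d[2:])@yv; t=(q[:,:2]-d[2:])@xv
print('ends',s.min(),s.max(),'width',np.percentile(t,[1,5,50,95,99]))
O=d[2:]-6*xv+yv*((s.min()+s.max())/2+10)   # span -290..270 -> centre at y=-10
print('O',O,'yaw of loader',np.arctan2(-yv[0],yv[1]))
L=lambda p:np.stack([(p[...,:2]-O)@xv,(p[...,:2]-O)@yv,p[...,2]],-1)
Q=L(P)
def rep(n,m):
    q=Q[m]; c,wh,a=cv2.minAreaRect(q[:,:2].astype(np.float32)); print(n,m.sum(),'c',c,wh,a,'min',np.percentile(q,2,axis=0).round(),'max',np.percentile(q,98,axis=0).round())
mc=(z>20)&(u>322)&(u<375)&(v>204)&(v<240); rep('can',mc)
mt=mc&(z>55); rep('cantop',mt)
q=Q[mt]; f=cv2.fitLine(q[:,:2].astype(np.float32),cv2.DIST_L2,0,.01,.01).ravel(); print(f,'angle',np.arctan2(f[0],f[1]))
rep('head',(z>75)&(u>205)&(u<248)&(v>192)&(v<235))
rep('plate',(z>15)&(z<70)&(u>250)&(u<275)&(v>201)&(v<222))
rep('jar',(z>80)&(u>248)&(u<282)&(v>240)&(v<272))
rep('tape',(z>15)&(u>208)&(u<243)&(v>233)&(v<268))
for n,(a,b) in dict(u0=(264,162),u1=(309,162),u2=(343,162)).items(): rep(n,(z>90)&(abs(u-a)<18)&(abs(v-b)<18))
np.savez('loader.npz',O=O,xv=xv,yv=yv)
E
```

```text
counter z 1.080340035240738
634 45.32659702000454
guard rect (557.1592407226562, 71.74064636230469) 13.108589172363281 556.6580810546875 1.1155704259872437
ends -262.8561908073839 293.7964885834896 width [-6.60039401e+00 -5.65129248e+00  4.58321488e-04  5.33574490e+00
  6.46153859e+00]
O [551.18557033  81.66168987] yaw of loader 0.013534025
can 761 c (-122.72093200683594, -143.0269775390625) (115.21235656738281, 145.04779052734375) 78.54102325439453 min [-121. -204.   40.] max [-49. -95.  70.]
cantop 564 c (-125.15553283691406, -142.10623168945312) (114.37492370605469, 139.90980529785156) 78.54102325439453 min [-114. -202.   55.] max [-56. -95.  71.]
[ 1.2624753e-01  9.9199879e-01 -8.5216736e+01 -1.4948529e+02] angle 0.12658532
head 902 c (-82.35823059082031, 94.66776275634766) (372.87103271484375, 110.86843872070312) 75.62084197998047 min [-95. 180.  80.] max [ -3. 265.  92.]
plate 125 c (-34.92221450805664, 135.82960510253906) (45.22346115112305, 48.935638427734375) 89.68436431884766 min [-59. 113.  22.] max [-11. 157.  63.]
jar 364 c (-167.16778564453125, 34.5914306640625) (61.75044250488281, 206.624755859375) 8.542139053344727 min [-206.   76.   94.] max [-150.  135.  106.]
tape 297 c (-165.37936401367188, 105.88996887207031) (356.9722595214844, 85.06568908691406) 88.25105285644531 min [-204.  196.   16.] max [-119.  282.   30.]
u0 369 c (-29.082107543945312, 37.507102966308594) (371.4424743652344, 64.1014175415039) 25.792741775512695 min [78. 74. 95.] max [138. 134. 121.]
u1 374 c (-21.956100463867188, -36.5081787109375) (322.6443786621094, 62.41891860961914) 1.5825481414794922 min [ 76. -64.  93.] max [135.  -3. 121.]
u2 376 c (-24.895523071289062, -121.85557556152344) (62.5511589050293, 324.2519836425781) 83.40290832519531 min [-182. -165.   95.] max [ 132.  -72. 1265.]
```

```bash
cat >> h.py <<'E'
import sys
L=np.load('loader.npz')
def status():
    s=observe(); M=rot(s['eef_rot']); p=s['tool_pos']-np.r_[L['O'],0]; f=s['ft_force']
    l=lambda v:np.r_[v[:2]@L['xv'],v[:2]@L['yv'],v[2]]
    print('t %.2f'%s['time'],'TCP loader',l(p).round(1),'yaw %.3f'%s['eef_rot'][2],'F loader',l(f).round(2),'open %.1f'%s['opening'],'q',s['joint_positions'].round(2))
    return s,M,p
def to(x,y,z,yaw):
    s,M,p=status(); w=L['O']+x*L['xv']+y*L['yv']
    d=M.T@(np.r_[w,z]-s['tool_pos'])/500; r=R.from_matrix(M.T@R.from_euler('xyz',[np.pi,0,yaw]).as_matrix()).as_rotvec()/2/np.pi
    print('shift',d.round(4),'turn',r.round(4))
if __name__=='__main__':
    a=list(map(float,sys.argv[1:])); to(*a) if a else status()
E
python3 -m crank '[{"x":-0.8,"y":-1.0,"wz":-0.039},{"x":-0.8,"y":-1.0,"wz":-0.039},{"x":-0.8,"y":-1.0,"wz":-0.039},{"x":-0.8,"y":-1.0,"wz":-0.039},{"x":-0.8,"y":-1.0,"wz":-0.039}]' 60
python3 h.py -155 -149 100 3.155;python3 h.py -155 -149 100 0.0135
```

```text
t 0.10 TCP loader [-425.3  434.8  230.7] yaw 2.911 F loader [-1.03  0.19  0.19] open 85.7 q [ 1.34  0.24 -0.01  1.32  0.    1.57]
shift [-0.8071 -1.0018  0.2628] turn [-0.0002 -0.     -0.0389]
t 0.10 TCP loader [-425.3  434.8  230.7] yaw 2.911 F loader [-1.03  0.19  0.19] open 85.7 q [ 1.34  0.24 -0.01  1.32  0.    1.57]
shift [-0.8071 -1.0018  0.2628] turn [-0.000e+00  3.000e-04  4.611e-01]invalid input
```

```bash

python3 -m crank '[{"x":-0.8,"y":-0.99,"z":0,"wx":0,"wy":0,"wz":-0.039},{"x":-0.8,"y":-0.99,"z":0,"wx":0,"wy":0,"wz":-0.039},{"x":-0.8,"y":-0.99,"z":0,"wx":0,"wy":0,"wz":-0.039},{"x":-0.8,"y":-0.99,"z":0,"wx":0,"wy":0,"wz":-0.039},{"x":-0.8,"y":-0.99,"z":0,"wx":0,"wy":0,"wz":-0.039}]' 60 20
python3 h.py -155 -149 100 3.155
```

```text
time: 0.72
tool_pos: [256.0, 227.7, 231.2]
eef_rot: [3.142, 0.0, -3.126]
ft_force: [1.5, 0.8, 0.5]
opening: 59.5
t 0.72 TCP loader [-293.2  150.   231.2] yaw -3.126 F loader [1.47 0.82 0.48] open 59.5 q [ 0.73 -0.08 -0.37  1.28 -0.    0.71]
shift [-0.2754 -0.5985  0.2626] turn [0.     0.0001 0.0003]
```

```bash

python3 -m crank '[{"x":-0.275,"y":-0.6,"z":0.1,"wx":0,"wy":0,"wz":0},{"x":-0.275,"y":-0.6,"z":0.1,"wx":0,"wy":0,"wz":0},{"x":-0.275,"y":-0.6,"z":0.1,"wx":0,"wy":0,"wz":0},{"x":-0.275,"y":-0.6,"z":0.26,"wx":0,"wy":0,"wz":0},{"x":-0.275,"y":-0.6,"z":0.26,"wx":0,"wy":0,"wz":0}]' 60 20
python3 h.py -160 -149 15 3.155
```

```text
time: 1.35
tool_pos: [379.9, -32.2, 130.5]
eef_rot: [-3.142, 0.002, -3.128]
ft_force: [0.9, 1.2, 0.4]
opening: 60.1
t 1.35 TCP loader [-172.8 -111.5  130.5] yaw -3.128 F loader [0.96 1.14 0.39] open 60.1 q [-0.08  0.06 -0.51  1.01  0.   -0.1 ]
shift [-0.0253 -0.075   0.2311] turn [-0.      0.0002 -0.    ]
```

```bash

python3 -m crank '[{"x":-0.025,"y":-0.075,"z":0,"wx":0,"wy":0,"wz":0},{"x":-0.025,"y":-0.075,"z":0.1,"wx":0,"wy":0,"wz":0},{"x":-0.025,"y":-0.075,"z":0.23,"wx":0,"wy":0,"wz":0},{"x":-0.025,"y":-0.075,"z":0.23,"wx":0,"wy":0,"wz":0},{"x":-0.025,"y":-0.075,"z":0.23,"wx":0,"wy":0,"wz":0}]'
python3 h.py -95 -149 15 3.155
python3 - <<'E'
from h import *
c=read_camera('top'); cv2.imwrite('pics/top2.png',cv2.resize(c['pixels'][150:280,200:420,::-1],None,fx=3,fy=3))
E
```

```text
time: 1.98
tool_pos: [392.6, -67.5, 17.4]
eef_rot: [-3.142, -0.0, -3.127]
ft_force: [0.7, 0.0, -0.3]
opening: 60.0
t 1.98 TCP loader [-160.6 -147.    17.4] yaw -3.127 F loader [ 0.74 -0.01 -0.3 ] open 60.0 q [-0.17  0.22 -0.66  0.69 -0.   -0.18]
shift [-0.1312 -0.0041  0.0047] turn [-0.     -0.      0.0002]
```

View pics/top2.png

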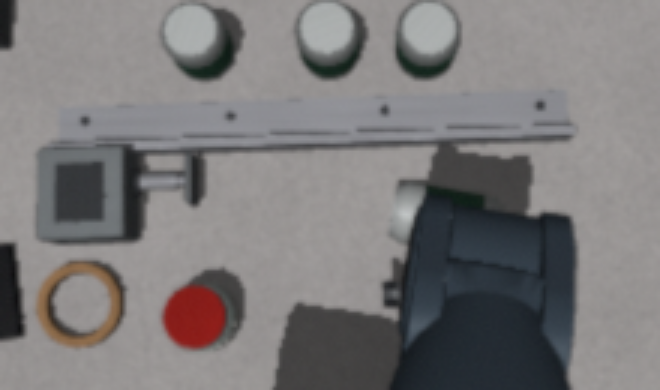

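```bash

python3 -m crank '[{"x":-0.012,"y":0,"z":0,"wx":0,"wy":0,"wz":0},{"x":-0.022,"y":0,"z":0,"wx":0,"wy":0,"wz":0},{"x":-0.032,"y":0,"z":0,"wx":0,"wy":0,"wz":0},{"x":-0.042,"y":0,"z":0,"wx":0,"wy":0,"wz":0},{"x":-0.05,"y":0,"z":0,"wx":0,"wy":0,"wz":0}]'
python3 -m crank '[{"x":-0.01,"y":0,"z":0,"wx":0,"wy":0,"wz":0},{"x":-0.02,"y":0,"z":0,"wx":0,"wy":0,"wz":0},{"x":-0.03,"y":0,"z":0,"wx":0,"wy":0,"wz":0},{"x":-0.04,"y":0,"z":0,"wx":0,"wy":0,"wz":0},{"x":-0.05,"y":0,"z":0,"wx":0,"wy":0,"wz":0}]'
python3 -m crank '[{"x":-0.008,"y":0,"z":0,"wx":0,"wy":0,"wz":0},{"x":-0.014,"y":0,"z":0,"wx":0,"wy":0,"wz":0},{"x":-0.02,"y":0,"z":0,"wx":0,"wy":0,"wz":0},{"x":-0.026,"y":0,"z":0,"wx":0,"wy":0,"wz":0},{"x":-0.03,"y":0,"z":0,"wx":0,"wy":0,"wz":0}]'
python3 h.py -80 -147 15 3.155
python3 - <<'E'
from h import *
c=read_camera('top'); cv2.imwrite('pics/top3.png',cv2.resize(c['pixels'][150:280,200:420,::-1],None,fx=3,fy=3))
c=read_camera('side'); P=(cloud(c)[...,:2]-L['O']); z=cloud(c)[...,2]
x=P@L['xv'];y=P@L['yv'];m=(z>61)&(z<72)&(x>-90)&(x<0)&(y>-260)&(y<-60)&(c['range_z']>0)
q=np.stack([x[m],y[m]],1).astype(np.float32);print(m.sum(),np.percentile(q,[2,50,98],axis=0).round(1)); 
E
```

```text
time: 2.65
tool_pos: [417.6, -67.2, 16.2]
eef_rot: [-3.142, -0.0, -3.127]
ft_force: [-0.5, -0.3, -0.1]
opening: 60.0
time: 3.28
tool_pos: [442.6, -66.8, 16.2]
eef_rot: [-3.141, 0.0, -3.127]
ft_force: [-0.1, 0.1, -0.2]
opening: 60.1
time: 3.9
tool_pos: [457.4, -66.6, 16.3]
eef_rot: [-3.141, 0.0, -3.127]
ft_force: [0.0, -0.6, 0.2]
opening: 60.1
t 3.90 TCP loader [ -95.7 -147.    16.3] yaw -3.127 F loader [ 0.02 -0.59  0.21] open 60.1 q [-0.14  0.32 -0.52  0.73 -0.   -0.16]
shift [-0.0315 -0.0001  0.0025] turn [-0.      0.      0.0001]
152 [[ -70.2 -211.1]
 [ -44.  -179.6]
 [ -20.7 -116.2]]
```

View pics/top3.png

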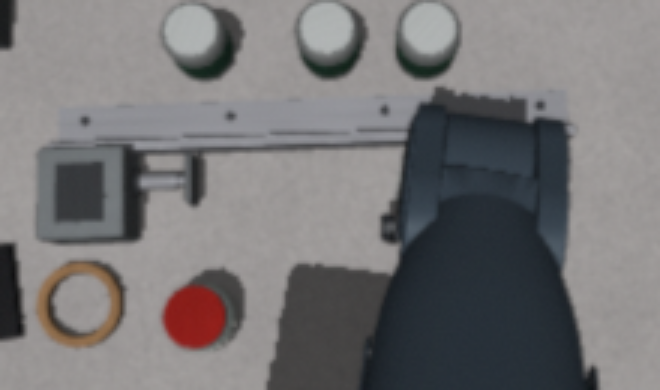

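The can is hidden under the gripper, which is still parallel to the guard. I continue slowly until I feel the guard.

```bash

python3 -m crank '[{"x":-0.006,"y":0,"z":0,"wx":0,"wy":0,"wz":0},{"x":-0.012,"y":0,"z":0,"wx":0,"wy":0,"wz":0},{"x":-0.018,"y":0,"z":0,"wx":0,"wy":0,"wz":0},{"x":-0.024,"y":0,"z":0,"wx":0,"wy":0,"wz":0},{"x":-0.028,"y":0,"z":0,"wx":0,"wy":0,"wz":0}]'
python3 h.py
python3 -m crank '[{"x":-0.002,"y":0,"z":0,"wx":0,"wy":0,"wz":0},{"x":-0.004,"y":0,"z":0,"wx":0,"wy":0,"wz":0},{"x":-0.005,"y":0,"z":0,"wx":0,"wy":0,"wz":0}]'
python3 h.py
```

```text
time: 4.62
tool_pos: [471.4, -66.4, 16.2]
eef_rot: [-3.141, -0.0, -3.127]
ft_force: [-1.4, -1.6, 0.8]
opening: 60.0
t 4.62 TCP loader [ -81.8 -147.    16.2] yaw -3.127 F loader [-1.43 -1.58  0.82] open 60.0 q [-0.14  0.34 -0.49  0.75 -0.   -0.15]
time: 5.0
tool_pos: [473.7, -66.4, 16.2]
eef_rot: [-3.141, -0.0, -3.127]
ft_force: [-2.3, 0.1, 0.1]
opening: 60.1
t 5.00 TCP loader [ -79.5 -147.    16.2] yaw -3.127 F loader [-2.31  0.11  0.12] open 60.1 q [-0.14  0.34 -0.48  0.75 -0.   -0.15]
```

```bash

python3 -m crank '[{"x":-0.001,"y":0,"z":0,"wx":0,"wy":0,"wz":0},{"x":-0.002,"y":0,"z":0,"wx":0,"wy":0,"wz":0}]'
python3 h.py
python3 -m crank '[{"x":-0.001,"y":0,"z":0,"wx":0,"wy":0,"wz":0},{"x":-0.002,"y":0,"z":0,"wx":0,"wy":0,"wz":0}]'
python3 h.py
```

```text
time: 5.25
tool_pos: [474.7, -66.3, 16.3]
eef_rot: [-3.142, -0.0, -3.127]
ft_force: [-0.9, 0.4, 1.0]
opening: 60.1
t 5.25 TCP loader [ -78.4 -147.    16.3] yaw -3.127 F loader [-0.9   0.46  0.95] open 60.1 q [-0.14  0.34 -0.48  0.75 -0.   -0.15]
time: 5.5
tool_pos: [475.7, -66.3, 16.2]
eef_rot: [-3.142, -0.0, -3.127]
ft_force: [-1.4, -1.1, 1.0]
opening: 59.7
t 5.50 TCP loader [ -77.4 -147.    16.2] yaw -3.127 F loader [-1.42 -1.09  1.03] open 59.7 q [-0.14  0.34 -0.48  0.75 -0.   -0.15]
```

```bash

python3 -m crank '[{"x":-0.001,"y":0,"z":0,"wx":0,"wy":0,"wz":0},{"x":-0.002,"y":0,"z":0,"wx":0,"wy":0,"wz":0}]'
python3 h.py
python3 - <<'E'
from h import *
c=read_camera('side'); cv2.imwrite('pics/side4.png',cv2.resize(c['pixels'][150:270,240:420,::-1],None,fx=4,fy=4))
E
```

```text
time: 5.75
tool_pos: [476.8, -66.3, 16.2]
eef_rot: [-3.141, -0.0, -3.127]
ft_force: [-1.7, 0.1, 0.2]
opening: 60.2
t 5.75 TCP loader [ -76.4 -147.    16.2] yaw -3.127 F loader [-1.7   0.07  0.2 ] open 60.2 q [-0.14  0.34 -0.48  0.75 -0.   -0.15]
```

View pics/side4.png

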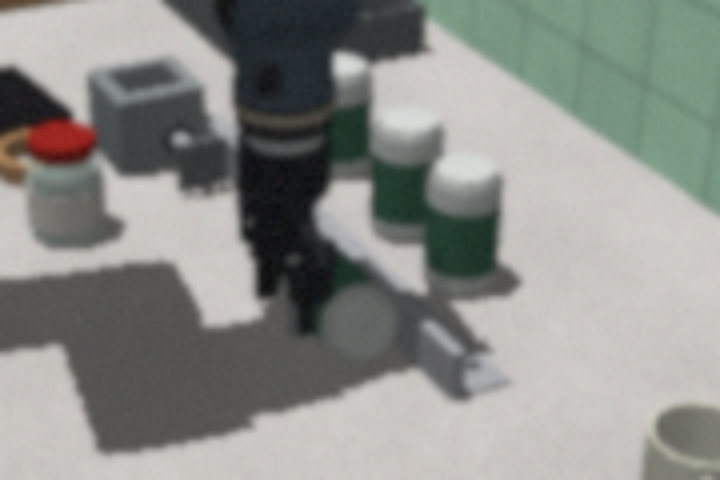

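The can's near end (crop px 358,320) is close to the guard and parallel, with the fingers behind it. I keep stepping until contact is clear.

```bash

python3 -m crank '[{"x":-0.002,"y":0,"z":0,"wx":0,"wy":0,"wz":0},{"x":-0.003,"y":0,"z":0,"wx":0,"wy":0,"wz":0}]'
python3 h.py
python3 - <<'E'
from h import *
c=read_camera('side'); p=cloud(c); P=p[...,:2]-L['O']; z=p[...,2]
x=P@L['xv'];y=P@L['yv'];m=(z>8)&(z<62)&(x>-90)&(x<-1)&(y>-230)&(y<-190)&(c['range_z']>0)
print(m.sum(),np.percentile(np.stack([x[m],y[m],z[m]],1),[2,10,50,90,98],axis=0).round(1))
E
```

```text
time: 6.05
tool_pos: [477.4, -66.3, 16.1]
eef_rot: [-3.141, -0.002, -3.127]
ft_force: [-7.3, -1.8, 4.3]
opening: 60.0
t 6.05 TCP loader [ -75.8 -147.    16.1] yaw -3.127 F loader [-7.33 -1.72  4.27] open 60.0 q [-0.14  0.34 -0.47  0.75 -0.   -0.15]
262 [[ -77.8 -217.2   12.9]
 [ -62.6 -215.3   19.5]
 [ -42.  -211.4   41.3]
 [ -12.9 -193.3   57.6]
 [  -6.8 -190.7   60.3]]
```

```bash

python3 -m crank '[{"x":-0.003,"y":0,"z":0,"wx":0,"wy":0,"wz":0},{"x":-0.003,"y":0,"z":0,"wx":0,"wy":0,"wz":0},{"x":0.002,"y":0,"z":0,"wx":0,"wy":0,"wz":0},{"x":0.006,"y":0,"z":0,"wx":0,"wy":0,"wz":0},{"x":0.02,"y":0,"z":0,"wx":0,"wy":0,"wz":0}]'
python3 -m crank '[{"x":0.05,"y":0,"z":0,"wx":0,"wy":0,"wz":0},{"x":0.08,"y":0,"z":-0.1,"wx":0,"wy":0,"wz":0},{"x":0.08,"y":0,"z":-0.22,"wx":0,"wy":0,"wz":0},{"x":0.08,"y":0,"z":-0.29,"wx":0,"wy":0,"wz":0.03},{"x":0.08,"y":0,"z":-0.29,"wx":0,"wy":0,"wz":0.06}]' 20 20
python3 h.py -33 -255 150 1.584
python3 - <<'E'
from h import *
c=read_camera('top'); cv2.imwrite('pics/top5.png',cv2.resize(c['pixels'][150:280,200:420,::-1],None,fx=3,fy=3))
E
```

```text
time: 6.72
tool_pos: [468.8, -66.4, 16.3]
eef_rot: [-3.142, 0.001, -3.127]
ft_force: [0.6, 0.1, 0.9]
opening: 60.0
time: 7.35
tool_pos: [429.9, -67.2, 164.2]
eef_rot: [3.14, 0.006, 2.775]
ft_force: [0.4, 0.1, -0.1]
opening: 20.1
t 7.35 TCP loader [-123.3 -147.2  164.2] yaw 2.775 F loader [ 0.44  0.12 -0.11] open 20.1 q [-0.16  0.12 -0.34  1.1   0.    0.21]
shift [-0.2476 -0.1331  0.0297] turn [0.0007 0.0007 0.1895]
```

View pics/top5.png

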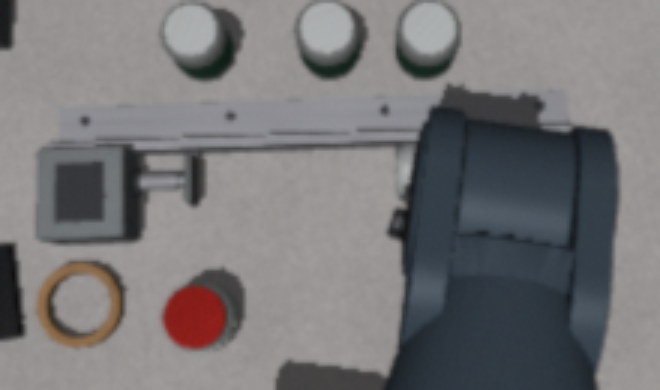

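The can's left end shows at crop px (403,168), against the guard. Now I turn 90° and go behind its right end.

```bash

python3 -m crank '[{"x":-0.248,"y":-0.133,"z":0.03,"wx":0,"wy":0,"wz":0.19},{"x":-0.248,"y":-0.133,"z":0.03,"wx":0,"wy":0,"wz":0.19},{"x":-0.248,"y":-0.133,"z":0.03,"wx":0,"wy":0,"wz":0.19},{"x":-0.248,"y":-0.133,"z":0.03,"wx":0,"wy":0,"wz":0.19},{"x":-0.248,"y":-0.133,"z":0.03,"wx":0,"wy":0,"wz":0.19}]'
python3 -m crank '[{"x":0,"y":0,"z":0,"wx":0,"wy":0,"wz":0.06},{"x":0,"y":0,"z":0,"wx":0,"wy":0,"wz":0.06}]'
python3 h.py -33 -260 16 1.584
python3 - <<'E'
from h import *
c=read_camera('top'); p=cloud(c); P=p[...,:2]-L['O']; z=p[...,2]
x=P@L['xv'];y=P@L['yv'];m=(z>55)&(z<74)&(x>-90)&(x<0)&(y>-225)&(y<-60)
q=np.stack([x[m],y[m],z[m]],1); print('top',m.sum(),np.percentile(q,[1,10,50,90,99],axis=0).round(1))
f=cv2.fitLine(q[:,:2].astype(np.float32),cv2.DIST_L2,0,.01,.01).ravel(); print(f)
c=read_camera('side'); p=cloud(c); P=p[...,:2]-L['O']; z=p[...,2]
x=P@L['xv'];y=P@L['yv'];m=(z>63)&(z<72)&(x>-90)&(x<0)&(y>-215)&(y<-60)&(c['range_z']>0)
q=np.stack([x[m],y[m],z[m]],1);print('side',m.sum(),np.percentile(q,[2,10,50,90,98],axis=0).round(1)) 
cv2.imwrite('pics/side6.png',cv2.resize(c['pixels'][130:270,240:440,::-1],None,fx=4,fy=4))
E
```

```text
time: 8.02
tool_pos: [520.4, -173.2, 145.3]
eef_rot: [-3.14, -0.001, 1.84]
ft_force: [0.2, -0.3, -0.7]
opening: 20.0
time: 8.28
tool_pos: [520.4, -172.8, 145.6]
eef_rot: [-3.141, -0.0, 1.466]
ft_force: [0.3, 0.6, 0.1]
opening: 19.9
t 8.28 TCP loader [ -34.3 -254.1  145.6] yaw 1.466 F loader [0.31 0.63 0.13] open 19.9 q [-0.32  0.32 -0.12  1.13 -0.    1.36]
shift [-0.0115  0.0042  0.2592] turn [-0.0001 -0.     -0.0189]
top 561 [[ -58.2 -212.2   55.3]
 [ -52.5 -201.2   57.3]
 [ -34.  -158.    63. ]
 [ -13.3 -114.9   68. ]
 [  -6.9 -102.7   70.6]]
[ 8.8389711e-03  9.9996096e-01 -3.3379807e+01 -1.5780835e+02]
side 156 [[ -50.2 -207.7   63.2]
 [ -45.8 -203.4   63.7]
 [ -34.  -164.6   66.4]
 [ -20.2 -121.4   68.9]
 [ -14.4 -111.4   70.6]]
```

View pics/side6.png

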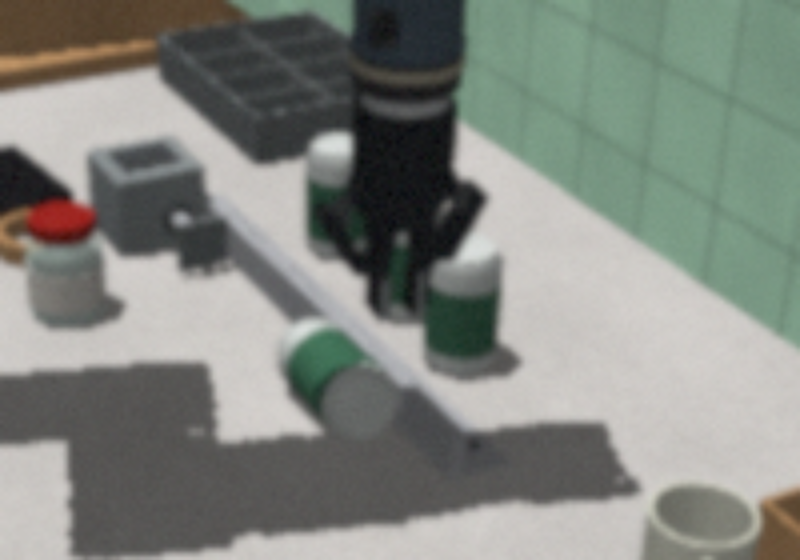

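The can is flush and parallel: x about -33, angle 0.009, ends at y -215 and -100. Next I descend behind it.

```bash

python3 -m crank '[{"x":-0.01,"y":0,"z":0.06,"wx":0,"wy":0,"wz":-0.0189},{"x":-0.01,"y":0,"z":0.15,"wx":0,"wy":0,"wz":-0.0189},{"x":-0.01,"y":0,"z":0.22,"wx":0,"wy":0,"wz":-0.0189},{"x":-0.01,"y":0,"z":0.247,"wx":0,"wy":0,"wz":-0.0189},{"x":-0.01,"y":0,"z":0.247,"wx":0,"wy":0,"wz":-0.0189}]'
python3 h.py -35 -230 22 1.584
```

```text
time: 9.0
tool_pos: [519.9, -177.8, 22.4]
eef_rot: [-3.14, -0.0, 1.59]
ft_force: [0.4, -0.2, -0.2]
opening: 20.1
t 9.00 TCP loader [ -34.8 -259.    22.4] yaw 1.590 F loader [ 0.4  -0.2  -0.22] open 20.1 q [-0.33  0.43 -0.3   0.84 -0.    1.22]
shift [ 0.0581 -0.0001  0.0008] turn [-0.0002 -0.0001  0.0009]
```

```bash

python3 -m crank '[{"x":0.02,"y":0,"z":0,"wx":0,"wy":0,"wz":0.001},{"x":0.04,"y":0,"z":0,"wx":0,"wy":0,"wz":0.001},{"x":0.052,"y":0,"z":0,"wx":0,"wy":0,"wz":0.001},{"x":0.056,"y":0,"z":0,"wx":0,"wy":0,"wz":0.001},{"x":0.06,"y":0,"z":0,"wx":0,"wy":0,"wz":0.001}]'
python3 h.py
python3 -m crank '[{"x":0.004,"y":0,"z":0,"wx":0,"wy":0,"wz":0},{"x":0.008,"y":0,"z":0,"wx":0,"wy":0,"wz":0},{"x":0.012,"y":0,"z":0,"wx":0,"wy":0,"wz":0},{"x":0.016,"y":0,"z":0,"wx":0,"wy":0,"wz":0},{"x":0.02,"y":0,"z":0,"wx":0,"wy":0,"wz":0}]'
python3 h.py
```

```text
time: 9.62
tool_pos: [519.9, -147.8, 22.9]
eef_rot: [3.141, 0.0, 1.581]
ft_force: [-0.3, -0.4, -0.2]
opening: 20.1
t 9.62 TCP loader [ -34.4 -229.    22.9] yaw 1.581 F loader [-0.35 -0.41 -0.24] open 20.1 q [-0.28  0.42 -0.33  0.83 -0.    1.28]
time: 10.25
tool_pos: [519.8, -138.0, 22.8]
eef_rot: [3.141, 0.0, 1.581]
ft_force: [0.6, -0.8, 0.4]
opening: 19.9
t 10.25 TCP loader [ -34.4 -219.2   22.8] yaw 1.581 F loader [ 0.56 -0.82  0.38] open 19.9 q [-0.26  0.41 -0.33  0.82 -0.    1.3 ]
```

```bash

python3 -m crank '[{"x":0.006,"y":0,"z":0,"wx":0,"wy":0,"wz":0},{"x":0.012,"y":0,"z":0,"wx":0,"wy":0,"wz":0},{"x":0.018,"y":0,"z":0,"wx":0,"wy":0,"wz":0},{"x":0.024,"y":0,"z":0,"wx":0,"wy":0,"wz":0},{"x":0.03,"y":0.0006,"z":0,"wx":0,"wy":0,"wz":0}]'
python3 h.py
python3 -m crank '[{"x":0.006,"y":0,"z":0,"wx":0,"wy":0,"wz":0},{"x":0.012,"y":0,"z":0,"wx":0,"wy":0,"wz":0},{"x":0.018,"y":0,"z":0,"wx":0,"wy":0,"wz":0},{"x":0.024,"y":0,"z":0,"wx":0,"wy":0,"wz":0},{"x":0.03,"y":0.0006,"z":0,"wx":0,"wy":0,"wz":0}]'
python3 h.py
cat >> h.py <<'E'
def can(n='top'):
    c=read_camera(n); p=cloud(c); P=p[...,:2]-L['O']; z=p[...,2]; x=P@L['xv'];y=P@L['yv']
    y0=observe()['tool_pos'][:2]@L['yv']-L['O']@L['yv']
    m=(z>55)&(z<72)&(x>-90)&(x<0)&(y>y0+11)&(y<y0+135)&(c['range_z']>0)
    q=np.stack([x[m],y[m]],1).astype(np.float32); f=cv2.fitLine(q,cv2.DIST_L2,0,.01,.01).ravel()
    print(n,m.sum(),'mean x %.1f'%q[:,0].mean(),'angle %.3f'%np.arctan(f[0]/f[1]),'x pct',np.percentile(q[:,0],[5,50,95]).round(1),'y',np.percentile(q[:,1],[1,99]).round(1))
    return c
E
python3 -c "
from h import *
can('top');can('side')"
```

```text
time: 10.88
tool_pos: [519.7, -122.7, 22.7]
eef_rot: [-3.141, 0.0, 1.581]
ft_force: [-0.2, -1.5, -0.3]
opening: 20.1
t 10.88 TCP loader [ -34.2 -204.    22.7] yaw 1.581 F loader [-0.23 -1.49 -0.29] open 20.1 q [-0.23  0.41 -0.34  0.82 -0.    1.33]
time: 11.5
tool_pos: [519.9, -107.8, 22.7]
eef_rot: [-3.142, 0.0, 1.581]
ft_force: [-0.6, -0.9, 0.1]
opening: 20.0
t 11.50 TCP loader [ -33.8 -189.    22.7] yaw 1.581 F loader [-0.6  -0.85  0.12] open 20.0 q [-0.2   0.4  -0.35  0.82 -0.    1.36]
top 436 mean x -34.4 angle -0.102 x pct [-55.9 -34.7 -12. ] y [-153.1  -65.3]
side 69 mean x -39.6 angle -0.207 x pct [-58.2 -40.8 -18.5] y [-176.2  -62.9]
```

```bash
python3 -c "
from h import *
c=can('top');d=can('side')
a=cv2.resize(c['pixels'][160:250,240:400,::-1],None,fx=5,fy=5);b=cv2.resize(d['pixels'][180:270,260:420,::-1],None,fx=5,fy=5)
cv2.imwrite('pics/both7.png',cv2.resize(np.vstack([a,b]),(533,600)))"
```

```text
top 431 mean x -34.6 angle -0.082 x pct [-56.1 -34.9 -12.2] y [-153.3  -65.1]
side 69 mean x -39.6 angle -0.194 x pct [-58.3 -39.7 -18.3] y [-177.7  -63.1]
```

View pics/both7.png

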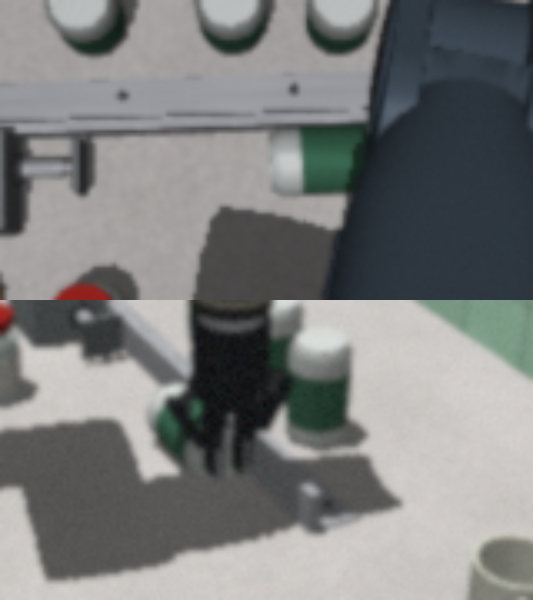

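The can is flush and parallel; its front end is at crop px (270,160) and touches the guard line. The slanted sleeve occlusion skewed the fit angle. Pushing on.

```bash
cat >> h.py <<'E'
def front(n='top'):
    c=read_camera(n); p=cloud(c); P=p[...,:2]-L['O']; z=p[...,2]; x=P@L['xv'];y=P@L['yv']
    y0=observe()['tool_pos'][:2]@L['yv']-L['O']@L['yv']+11+115
    m=(z>50)&(z<72)&(x>-90)&(x<0)&(y>y0-60)&(y<y0+8)&(c['range_z']>0)
    for a in(0,15,30): 
        k=m&(y<y0-a)&(y>y0-a-15); print('  y %.0f x mid %.1f n %d'%(y0-a-7,np.percentile(x[k],[3,97]).mean() if k.any() else 0,k.sum()))
    print('  front y %.1f'%np.percentile(y[m],99)); return c
E
python3 -m crank '[{"x":0.008,"y":0,"z":0,"wx":0,"wy":0,"wz":0},{"x":0.018,"y":0,"z":0,"wx":0,"wy":0,"wz":0},{"x":0.028,"y":0,"z":0,"wx":0,"wy":0,"wz":0},{"x":0.038,"y":0,"z":0,"wx":0,"wy":0,"wz":0},{"x":0.046,"y":0.0006,"z":0,"wx":0,"wy":0,"wz":0}]'
python3 h.py; python3 -c "
from h import *
front()"
python3 -m crank '[{"x":0.01,"y":0,"z":0,"wx":0,"wy":0,"wz":0},{"x":0.02,"y":0,"z":0,"wx":0,"wy":0,"wz":0},{"x":0.03,"y":0,"z":0,"wx":0,"wy":0,"wz":0},{"x":0.04,"y":0,"z":0,"wx":0,"wy":0,"wz":0},{"x":0.05,"y":0.0006,"z":0,"wx":0,"wy":0,"wz":0}]'
python3 h.py; python3 -c "
from h import *
front()"
```

```text
time: 12.32
tool_pos: [519.9, -84.6, 22.7]
eef_rot: [-3.141, 0.0, 1.581]
ft_force: [-0.8, -0.9, -0.2]
opening: 19.9
t 12.32 TCP loader [ -33.5 -165.8   22.7] yaw 1.581 F loader [-0.84 -0.91 -0.17] open 19.9 q [-0.16  0.4  -0.36  0.81 -0.    1.4 ]
  y -46 x mid -35.2 n 60
  y -61 x mid -35.8 n 87
  y -76 x mid -35.1 n 87
  front y -43.1
time: 13.0
tool_pos: [520.0, -59.6, 22.7]
eef_rot: [-3.141, 0.0, 1.581]
ft_force: [-0.6, -1.9, 1.1]
opening: 20.0
t 13.00 TCP loader [ -33.1 -140.9   22.7] yaw 1.581 F loader [-0.64 -1.91  1.12] open 20.0 q [-0.11  0.39 -0.37  0.81 -0.    1.45]
  y -21 x mid -34.1 n 62
  y -36 x mid -35.9 n 91
  y -51 x mid -36.3 n 87
  front y -18.1
```

```bash

python3 -m crank '[{"x":0.01,"y":0.0004,"z":0,"wx":0,"wy":0,"wz":0},{"x":0.02,"y":0.0008,"z":0,"wx":0,"wy":0,"wz":0},{"x":0.03,"y":0.0012,"z":0,"wx":0,"wy":0,"wz":0},{"x":0.04,"y":0.0016,"z":0,"wx":0,"wy":0,"wz":0},{"x":0.05,"y":0.002,"z":0,"wx":0,"wy":0,"wz":0}]'
python3 h.py; python3 -c "
from h import *
front()"
python3 -m crank '[{"x":0.01,"y":0.0004,"z":0,"wx":0,"wy":0,"wz":0},{"x":0.02,"y":0.0008,"z":0,"wx":0,"wy":0,"wz":0},{"x":0.03,"y":0.0012,"z":0,"wx":0,"wy":0,"wz":0},{"x":0.04,"y":0.0016,"z":0,"wx":0,"wy":0,"wz":0},{"x":0.05,"y":0.002,"z":0,"wx":0,"wy":0,"wz":0}]'
python3 h.py; python3 -c "
from h import *
front()"
```

```text
time: 13.68
tool_pos: [520.7, -34.9, 22.8]
eef_rot: [-3.141, 0.001, 1.581]
ft_force: [-2.8, -4.1, 3.1]
opening: 20.1
t 13.68 TCP loader [ -32.1 -116.1   22.8] yaw 1.581 F loader [-2.82 -4.04  3.12] open 20.1 q [-0.07  0.39 -0.37  0.81 -0.    1.49]
  y 3 x mid -32.7 n 62
  y -12 x mid -33.0 n 89
  y -27 x mid -32.4 n 87
  front y 7.0
time: 14.35
tool_pos: [520.7, -10.6, 22.8]
eef_rot: [-3.14, 0.002, 1.58]
ft_force: [-5.9, -8.5, 7.4]
opening: 20.0
t 14.35 TCP loader [-31.7 -91.9  22.8] yaw 1.580 F loader [-6.02 -8.46  7.4 ] open 20.0 q [-0.02  0.39 -0.37  0.81 -0.    1.54]
  y 28 x mid -34.3 n 57
  y 13 x mid -33.7 n 86
  y -2 x mid -33.9 n 90
  front y 31.7
```

Side load has built up from my bias into the guard, so I relax it and continue straight.

```bash

python3 -m crank '[{"x":0.002,"y":-0.002,"z":0,"wx":0,"wy":0,"wz":0},{"x":0.006,"y":-0.003,"z":0,"wx":0,"wy":0,"wz":0},{"x":0.012,"y":-0.003,"z":0,"wx":0,"wy":0,"wz":0}]'
python3 h.py
python3 -m crank '[{"x":0.006,"y":0,"z":0,"wx":0,"wy":0,"wz":0},{"x":0.012,"y":0,"z":0,"wx":0,"wy":0,"wz":0},{"x":0.018,"y":0,"z":0,"wx":0,"wy":0,"wz":0},{"x":0.024,"y":0,"z":0,"wx":0,"wy":0,"wz":0}]'
python3 h.py; python3 -c "
from h import *
front()"
```

```text
time: 14.78
tool_pos: [520.4, -3.8, 22.9]
eef_rot: [3.141, 0.0, 1.581]
ft_force: [0.3, -2.4, 2.7]
opening: 19.7
t 14.78 TCP loader [-31.9 -85.   22.9] yaw 1.581 F loader [ 0.22 -2.45  2.67] open 19.7 q [-0.01  0.39 -0.38  0.81 -0.    1.55]
time: 15.28
tool_pos: [520.0, 8.1, 22.8]
eef_rot: [3.141, 0.0, 1.581]
ft_force: [-0.8, -4.7, 4.8]
opening: 20.0
t 15.28 TCP loader [-32.2 -73.1  22.8] yaw 1.581 F loader [-0.88 -4.71  4.77] open 20.0 q [ 0.02  0.39 -0.38  0.81 -0.    1.58]
  y 46 x mid -33.4 n 59
  y 31 x mid -34.7 n 85
  y 16 x mid -32.8 n 79
  front y 50.6
```

```bash

python3 -m crank '[{"x":0.006,"y":0,"z":-0.001,"wx":0,"wy":0,"wz":0},{"x":0.012,"y":0,"z":-0.001,"wx":0,"wy":0,"wz":0},{"x":0.018,"y":0,"z":-0.001,"wx":0,"wy":0,"wz":0},{"x":0.024,"y":0,"z":-0.001,"wx":0,"wy":0,"wz":0},{"x":0.03,"y":0,"z":-0.001,"wx":0,"wy":0,"wz":0}]'
python3 h.py
python3 -m crank '[{"x":0.006,"y":0,"z":0,"wx":0,"wy":0,"wz":0},{"x":0.012,"y":0,"z":0,"wx":0,"wy":0,"wz":0},{"x":0.018,"y":0,"z":0,"wx":0,"wy":0,"wz":0},{"x":0.024,"y":0,"z":0,"wx":0,"wy":0,"wz":0},{"x":0.03,"y":0,"z":0,"wx":0,"wy":0,"wz":0}]'
python3 h.py; python3 -c "
from h import *
c=front()
d=read_camera('side')
a=cv2.resize(c['pixels'][160:250,220:380,::-1],None,fx=5,fy=5);b=cv2.resize(d['pixels'][160:250,240:400,::-1],None,fx=5,fy=5)
cv2.imwrite('pics/both8.png',cv2.resize(np.vstack([a,b]),(533,600)))"
```

```text
time: 15.95
tool_pos: [519.7, 23.3, 23.1]
eef_rot: [-3.141, -0.0, 1.581]
ft_force: [0.8, -1.3, 1.0]
opening: 19.7
t 15.95 TCP loader [-32.3 -57.9  23.1] yaw 1.581 F loader [ 0.8  -1.35  0.97] open 19.7 q [ 0.04  0.39 -0.38  0.81  0.    1.61]
time: 16.58
tool_pos: [519.6, 38.2, 23.2]
eef_rot: [-3.142, 0.0, 1.581]
ft_force: [-0.5, -0.9, 1.0]
opening: 20.2
t 16.57 TCP loader [-32.2 -43.   23.2] yaw 1.581 F loader [-0.51 -0.85  1.01] open 20.2 q [ 0.07  0.39 -0.37  0.81 -0.    1.63]
  y 76 x mid -33.0 n 58
  y 61 x mid -33.3 n 78
  y 46 x mid -31.3 n 6
  front y 79.4
```

View pics/both8.png

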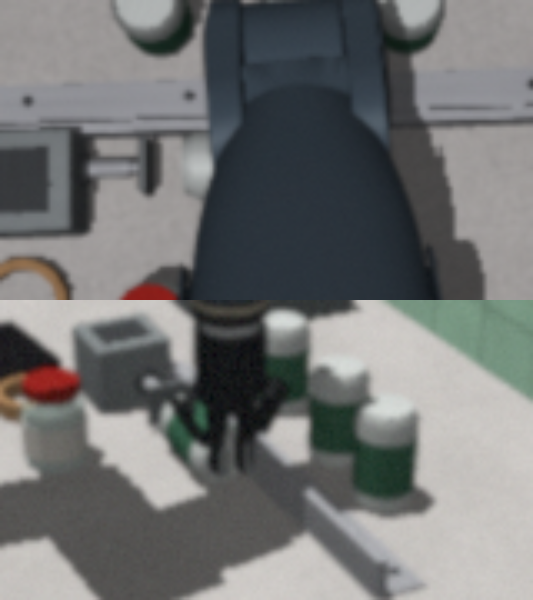

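The can's front is at crop px 183 and the plate face at px 157, so about 24–30 mm remain. The jar is well below the wrist. I slow down now.

```bash

python3 -m crank '[{"x":0.006,"y":0,"z":0,"wx":0,"wy":0,"wz":0},{"x":0.012,"y":0,"z":0,"wx":0,"wy":0,"wz":0},{"x":0.018,"y":0,"z":0,"wx":0,"wy":0,"wz":0},{"x":0.024,"y":0,"z":0,"wx":0,"wy":0,"wz":0},{"x":0.03,"y":0,"z":0,"wx":0,"wy":0,"wz":0}]'
python3 h.py
python3 -m crank '[{"x":0.002,"y":0,"z":0,"wx":0,"wy":0,"wz":0},{"x":0.004,"y":0,"z":0,"wx":0,"wy":0,"wz":0},{"x":0.006,"y":0,"z":0,"wx":0,"wy":0,"wz":0}]'
python3 h.py
python3 -m crank '[{"x":0.002,"y":0,"z":0,"wx":0,"wy":0,"wz":0},{"x":0.004,"y":0,"z":0,"wx":0,"wy":0,"wz":0},{"x":0.006,"y":0,"z":0,"wx":0,"wy":0,"wz":0}]'
python3 h.py
```

```text
time: 17.3
tool_pos: [519.4, 53.2, 23.3]
eef_rot: [-3.142, 0.0, 1.581]
ft_force: [-1.0, -1.7, 2.6]
opening: 20.3
t 17.30 TCP loader [-32.1 -28.1  23.3] yaw 1.581 F loader [-1.   -1.71  2.64] open 20.3 q [ 0.1   0.39 -0.37  0.81 -0.    1.66]
time: 17.68
tool_pos: [519.4, 56.0, 23.2]
eef_rot: [-3.141, 0.0, 1.581]
ft_force: [-1.0, -3.1, 2.9]
opening: 19.5
t 17.68 TCP loader [-32.2 -25.3  23.2] yaw 1.581 F loader [-1.09 -3.12  2.86] open 19.5 q [ 0.11  0.39 -0.37  0.81 -0.    1.67]
time: 18.05
tool_pos: [519.3, 59.0, 23.2]
eef_rot: [-3.141, 0.0, 1.581]
ft_force: [-1.5, -3.9, 3.4]
opening: 19.9
t 18.05 TCP loader [-32.2 -22.2  23.2] yaw 1.581 F loader [-1.52 -3.9   3.41] open 19.9 q [ 0.11  0.39 -0.37  0.81 -0.    1.67]
```

```bash

python3 -m crank '[{"x":0.002,"y":-0.001,"z":-0.001,"wx":0,"wy":0,"wz":0},{"x":0.004,"y":-0.001,"z":-0.001,"wx":0,"wy":0,"wz":0}]'
python3 h.py
python3 -m crank '[{"x":0.002,"y":0,"z":0,"wx":0,"wy":0,"wz":0},{"x":0.004,"y":0,"z":0,"wx":0,"wy":0,"wz":0}]'
python3 h.py
python3 -m crank '[{"x":0.002,"y":0,"z":0,"wx":0,"wy":0,"wz":0}]'
python3 h.py;python3 -c "
from h import *
front()"

```

```text
time: 18.3
tool_pos: [518.9, 61.3, 23.7]
eef_rot: [3.142, -0.0, 1.581]
ft_force: [-0.4, -1.8, 0.1]
opening: 19.8
t 18.30 TCP loader [-32.5 -19.9  23.7] yaw 1.581 F loader [-0.45 -1.82  0.14] open 19.8 q [ 0.12  0.39 -0.37  0.81  0.    1.68]
time: 18.55
tool_pos: [518.9, 63.2, 23.7]
eef_rot: [-3.141, -0.0, 1.581]
ft_force: [0.2, -1.3, -0.5]
opening: 20.0
t 18.55 TCP loader [-32.6 -18.   23.7] yaw 1.581 F loader [ 0.14 -1.26 -0.53] open 20.0 q [ 0.12  0.39 -0.37  0.81  0.    1.68]
time: 18.68
tool_pos: [518.8, 64.1, 23.7]
eef_rot: [-3.141, 0.0, 1.581]
ft_force: [0.9, -1.0, 0.1]
opening: 20.1
t 18.68 TCP loader [-32.6 -17.1  23.7] yaw 1.581 F loader [ 0.85 -1.05  0.06] open 20.1 q [ 0.12  0.39 -0.37  0.81 -0.    1.68]
  y 102 x mid -34.8 n 55
  y 87 x mid -33.8 n 16
  y 72 x mid 0.0 n 0
  front y 116.8
```

Baseline sliding force is about 1–1.5 N, with no plate contact yet. Now 1 mm steps.

```bash

python3 -m crank '[{"x":0.002,"y":0,"z":0,"wx":0,"wy":0,"wz":0}]' >/dev/null
python3 h.py
python3 -m crank '[{"x":0.002,"y":0,"z":0,"wx":0,"wy":0,"wz":0}]'>/dev/null
python3 h.py
python3 -m crank '[{"x":0.002,"y":0,"z":0,"wx":0,"wy":0,"wz":0}]'>/dev/null
python3 h.py

```

```text
t 18.85 TCP loader [-32.6 -16.2  23.7] yaw 1.581 F loader [-0.71 -0.97  0.11] open 19.9 q [ 0.12  0.39 -0.37  0.81 -0.    1.69]
t 18.98 TCP loader [-32.6 -15.2  23.7] yaw 1.581 F loader [-0.01 -1.19 -0.13] open 20.3 q [ 0.13  0.39 -0.37  0.81 -0.    1.69]
t 19.10 TCP loader [-32.5 -14.2  23.7] yaw 1.581 F loader [-0.49 -0.29 -0.72] open 20.1 q [ 0.13  0.39 -0.37  0.81 -0.    1.69]
```

```bash

for i in 1; do :; done
python3 -m crank '[{"x":0.002,"y":0,"z":0,"wx":0,"wy":0,"wz":0}]' >/dev/null
python3 h.py
python3 -m crank '[{"x":0.002,"y":0,"z":0,"wx":0,"wy":0,"wz":0}]'>/dev/null
python3 h.py
python3 -m crank '[{"x":0.002,"y":0,"z":0,"wx":0,"wy":0,"wz":0}]'>/dev/null
python3 h.py

```

```text
t 19.23 TCP loader [-32.5 -13.1  23.7] yaw 1.581 F loader [-0.15 -1.16  0.26] open 19.7 q [ 0.13  0.39 -0.37  0.81 -0.    1.69]
t 19.35 TCP loader [-32.5 -12.1  23.7] yaw 1.581 F loader [-0.43 -0.55  0.06] open 20.2 q [ 0.13  0.39 -0.37  0.81 -0.    1.69]
t 19.48 TCP loader [-32.6 -11.1  23.7] yaw 1.581 F loader [-0.36 -1.17  0.53] open 19.8 q [ 0.13  0.39 -0.37  0.81 -0.    1.7 ]
```

```bash

python3 -m crank '[{"x":0.002,"y":0,"z":0,"wx":0,"wy":0,"wz":0}]' >/dev/null
python3 h.py
python3 -m crank '[{"x":0.002,"y":0,"z":0,"wx":0,"wy":0,"wz":0}]'>/dev/null
python3 h.py
python3 -m crank '[{"x":0.002,"y":0,"z":0,"wx":0,"wy":0,"wz":0}]'>/dev/null
python3 h.py

```

```text
t 19.60 TCP loader [-32.6 -10.1  23.7] yaw 1.581 F loader [ 0.07 -1.43 -0.35] open 20.1 q [ 0.14  0.39 -0.37  0.81 -0.    1.7 ]
t 19.73 TCP loader [-32.5  -9.2  23.7] yaw 1.581 F loader [ 0.83 -2.18 -0.87] open 19.9 q [ 0.14  0.39 -0.37  0.81 -0.    1.7 ]
t 19.85 TCP loader [-32.5  -8.4  23.7] yaw 1.581 F loader [ 0.45 -3.7  -0.3 ] open 19.9 q [ 0.14  0.39 -0.37  0.81 -0.    1.7 ]
```

The spring is starting to push back.

```bash

python3 -m crank '[{"x":0.002,"y":0,"z":0,"wx":0,"wy":0,"wz":0}]' >/dev/null
python3 h.py
python3 -m crank '[{"x":0.001,"y":0,"z":0,"wx":0,"wy":0,"wz":0},{"x":0.001,"y":0,"z":0,"wx":0,"wy":0,"wz":0}]'>/dev/null
python3 h.py

```

```text
t 19.98 TCP loader [-32.5  -7.6  23.7] yaw 1.581 F loader [ 0.26 -6.17  0.3 ] open 19.8 q [ 0.14  0.39 -0.37  0.81 -0.    1.7 ]
t 20.23 TCP loader [-32.5  -7.2  23.7] yaw 1.580 F loader [ 0.8  -5.94 -0.44] open 19.6 q [ 0.14  0.39 -0.37  0.81 -0.    1.7 ]
```

About 6 N total against a 1 N sliding baseline, so the plate is pressed with roughly 5 N. I hold briefly, then back straight out slowly.

```bash

python3 -m crank '[{"x":0,"y":0,"z":0,"wx":0,"wy":0,"wz":0},{"x":-0.002,"y":0,"z":0,"wx":0,"wy":0,"wz":0},{"x":-0.004,"y":0,"z":0,"wx":0,"wy":0,"wz":0},{"x":-0.007,"y":0,"z":0,"wx":0,"wy":0,"wz":0},{"x":-0.01,"y":0,"z":0,"wx":0,"wy":0,"wz":0}]'
python3 h.py
python3 -m crank '[{"x":-0.02,"y":0,"z":0,"wx":0,"wy":0,"wz":0},{"x":-0.06,"y":0,"z":0,"wx":0,"wy":0,"wz":0},{"x":-0.12,"y":0,"z":0,"wx":0,"wy":0,"wz":0},{"x":-0.16,"y":0,"z":-0.08,"wx":0,"wy":0,"wz":0},{"x":-0.2,"y":0,"z":-0.19,"wx":0,"wy":0,"wz":0}]'
python3 -m crank '[{"x":-0.1,"y":0,"z":-0.1,"wx":0,"wy":0,"wz":0},{"x":-0.2,"y":0,"z":-0.15,"wx":0,"wy":0,"wz":0},{"x":-0.3,"y":0,"z":-0.15,"wx":0,"wy":0,"wz":0},{"x":-0.3,"y":0,"z":-0.15,"wx":0,"wy":0,"wz":0},{"x":-0.3,"y":0,"z":-0.15,"wx":0,"wy":0,"wz":0}]'
python3 h.py
python3 - <<'E'
from h import *
c=read_camera('top'); p=cloud(c); P=p[...,:2]-L['O']; z=p[...,2]
x=P@L['xv'];y=P@L['yv'];m=(z>55)&(z<74)&(x>-90)&(x<0)&(y>-25)&(y<105)
q=np.stack([x[m],y[m],z[m]],1); print('top',m.sum(),np.percentile(q,[1,50,99],axis=0).round(1))
print(cv2.fitLine(q[:,:2].astype(np.float32),cv2.DIST_L2,0,.01,.01).ravel())
d=read_camera('side')
a=cv2.resize(c['pixels'][160:280,200:360,::-1],None,fx=4,fy=4);b=cv2.resize(d['pixels'][140:210,220:380,::-1],None,fx=4,fy=4)
cv2.imwrite('pics/both9.png',cv2.resize(np.vstack([a,b]),(505,600)))
E
```

```text
time: 20.85
tool_pos: [518.8, 69.8, 23.8]
eef_rot: [3.142, -0.001, 1.581]
ft_force: [0.4, 1.0, 0.1]
opening: 19.7
t 20.85 TCP loader [-32.5 -11.5  23.8] yaw 1.581 F loader [0.4  0.98 0.14] open 19.7 q [ 0.13  0.39 -0.37  0.81  0.    1.69]
time: 21.48
tool_pos: [518.6, -31.7, 118.7]
eef_rot: [-3.138, -0.0, 1.58]
ft_force: [0.8, -0.1, -1.1]
opening: 20.1
time: 22.1
tool_pos: [520.8, -180.6, 193.4]
eef_rot: [-3.141, -0.001, 1.58]
ft_force: [0.1, -0.1, 0.5]
opening: 19.8
t 22.10 TCP loader [ -33.9 -261.9  193.4] yaw 1.580 F loader [ 0.11 -0.06  0.48] open 19.8 q [-0.33  0.3  -0.03  1.25  0.    1.23]
top 514 [[-58.5   0.7  55.2]
 [-34.1  53.2  63.3]
 [ -7.4 103.3  70.2]]
[ 1.4012611e-03 -9.9999905e-01 -3.3812138e+01  5.2805882e+01]
```

View pics/both9.png

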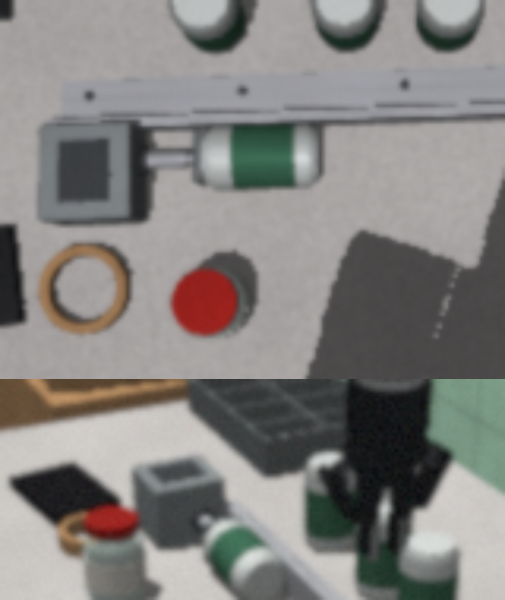

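The picture shows the can (crop px 198–322, 155) flush with the guard, its left end against the plate, and the bystanders in place. The gripper is clear. Handing in.

```bash
python3 -c "
from h import *
ticket.finish_job()"; python3 h.py
```

```text
the job is handed in; nothing more can be done
the job is handed in; nothing more can be done
```

The can now lies flush against the guard with its left end against the feed plate. I handed the job in at about 22 s of the 56 s allowed.

**What I did:** I rolled the can onto the guard with both fingers side by side, until I felt about 7 N. I then turned the gripper and pushed the can lengthwise by its end. I stopped when the wrist force rose from about 1 N of sliding friction to about 6 N, which puts roughly 5 N on the plate. I backed straight out and moved the gripper well clear.

**Last checks:**
- **Position:** the can's axis measured x ≈ -34 mm in the loader frame and was parallel to the guard within about 0.002 rad. It was resting on the counter.
- **Plate contact:** the final picture shows the can's end against the plate. I did not measure the remaining contact force after letting go.
- **Bystanders:** those visible in the last picture looked undisturbed, but I compared them by eye only.

**What disagreed:**
- **Side load mid-push:** a bias I added towards the guard built up forces of about 6 N sideways, 8.5 N along the guard and 7 N upward. I relaxed it, and the forces fell back to about 1 N.
- **Misleading angle reading:** a mid-push camera fit of -0.1 rad came from the arm hiding part of the can. The picture showed the can flush.

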